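# Load a die box under the spring flap of its holder

## Task

Load the flat black die box with the grey see-through lid into its spring-clamp holder: press the yellow pedal bar down with one fingertip so that the blue flap rises, and while you keep it down push the box along the lane under the flap with the other fingertip until it is fully home against the back stop. Then let the pedal up so that the flap closes on the box and holds it, and draw clear. The box is only pushed, never gripped or lifted, and the other things around the holder stay where they are.

Things in the scene. Friction and masses are not known exactly. Their poses are not given: they have to be found in the camera images.
- holder: fixed grey plate 150 x 132 mm, 4 mm thick (its top is the lane floor), on the worktop, yaw varies. Origin on the worktop under the mouth of the lane; x = push direction, y left of it, z up. Plate from x -105 to +45 mm, y -42 to +90 mm. Lane centred on y = 0 between dark rails, tops 13 mm up, inner faces at y +-29 mm for x -26 to +36 mm, flaring to +-37 mm at x = -65 mm
- back_stop (a point): middle of the front face of the dark bar across the end of the lane (x = +30 mm, y = 0, 10 mm up in the holder's frame; the bar's top is 15 mm up). The box is home when its leading face meets it
- die_box: loose flat black box, clear grey lid, 53 x 52 mm, 14 mm high, about 40 g. Origin under its centre, x axis roughly along the holder's x; leading face 27 mm ahead, rear face 26 mm behind. Starts on the lane floor before the flap (holder x -62 to -40 mm). Fully home its origin is at x = +3 mm, its rear face at -23 mm: about 23 mm still stick out of the mouth, so the pushing fingertip stays outside
- flap (a joint): angle of the spring-closed flap (rad): 0 = closed and empty, its foot bars the lane; about 0.18 = resting on the box; above 0.20 the box passes beneath; 0.45 = fully open, pedal level (stop at 0.47). The spring always closes it; pushing the box against the closed foot does not open it. Hinge along the holder's x at y = +40 mm, 26 mm up, between ears (tops 31 mm up) at x = -9 and +31 mm
- foot (a point): middle of the underside of the black rubber foot under the free end of the blue flap arm. Foot in the holder's frame: x = 0 to 22 mm, about y = -25 to +3 mm; underside 7 to 12 mm up when closed, 27 mm or more when open
- pedal_mid (a point): point on top of the yellow grooved pedal bar, on its middle line, at holder x = -70 mm. The bar (x -135 to +22 mm, 26 mm wide) is rigid with the flap across the hinge: pressed down, it raises the foot. Up: y = +77 mm, z = 26 mm, outer edge higher. Fully down: level, y = +60 to +86 mm, top 10 mm up. 3 N start it, 6 N hold it; a fingertip can slide along it while another pushes the box at y = 0
- loupe: bystander: black loupe, 37 mm across, 40 mm high, right of the holder; origin at the centre of its underside
- tape_roll: bystander: dark tape roll, 58 mm across, 19 mm high, on the worktop behind the holder; origin at the centre of its underside
- spare_box: bystander: closed black box with a paper label, 53 x 52 x 14 mm, left of the holder beyond the pedal, on the 2 mm dark mat; origin at the centre of its underside
There are look-alikes about, which are no part of the job. There is more than one size of the die_box; the one meant has the size given above.

How it is judged:
By the outcome, as a careful person would: the job done as asked, in the order asked, and still so for the second after the job is handed in, with the robot touching nothing.
It also fails if it takes over 42 s, if anything falls off the work surface, if the arm or the gripper's body presses on something with over 40 N, if the wrist force passes 120 N, or if a joint passes its speed limit or range.

## Robot

A 6-joint arm with a two-finger parallel gripper is mounted at the origin on a cart in front of the work surface, level with it; the furniture and walls round the work are solid. World frame = base frame: x ahead of the robot, y to its left, z up, the work surface at z = 0. Lengths are in m, angles in rad, forces in N, time in s.
With the tool pointing down it reaches from about 0.275 to 0.825 m from the base axis. Payload 4.9 kg.
Tool frame: the origin (TCP) lies midway between the tips of the shut fingers; the grasp point (between the pads) lies 19 mm behind it (bot.grip_depth is the distance from the TCP to the grasp point, in m); y points along the fingers, x is the direction in which the jaws open and shut, and the axes are right-handed (so a half turn about y gives the same grasp; the last joint's range is limited). The gripper opens to 85 mm and grips with 20 to 120 N. Pads are 22 mm wide; open, the fingers measure 114 mm over their backs; the gripper's body (76 mm by 85 mm) begins 54 mm behind the grasp point. The pads swing forward as they close: fully open they stand 13 mm farther back than shut.
Start: joints at [1.055, 0.326, -0.193, 1.052, 0, 1.437], TCP at [0.205, 0.51, 0.231] pointing down, gripper open.
Joint ranges: [-2.65, 2.65], [-0.97, 1.79], [-1.3, 1.35], [-1.93, 2.1], [-1.47, 1.37], [-3.14, 3.14]. Speed limits (rad/s): [2.57, 2.57, 3.14, 3.14, 3.14, 3.14].

## Interface

Orientations are given as a unit quaternion [w, x, y, z].
In Python, from cell import bot gives the robot as it stands. Calls block until the motion is done:
- bot.move_pose(position, orientation): joint-space move of the TCP to a pose.
- bot.move_linear(position, speed=0.15, rotation=None, until_force=None): straight line of the TCP; rotation=None keeps the orientation; speed is the mean speed in m/s. With until_force (N) it stops when the force on the tool has changed by that much, and returns True; else False.
- bot.goto_joints(angles): joint-space move.
- bot.set_gripper(opening, grasp_force=None): opening from 0.0 (shut) to 1.0 (fully open); grasp_force is the grip in N (None keeps the last); returns when the fingers have stopped.
- bot.wait(seconds).
- bot.solve_ik(position, orientation): joint angles nearest the present ones, or None.
- bot.camera(name): name is "side" or "top"; returns the picture (420x560x3 uint8, red, green, blue); there is no depth.
- bot.calibration(name): a dict with "mtx" (3x3 intrinsics, pixels), "extrinsics" (4x4, takes a point from world to camera coordinates). Camera axes: x right, y down, z forward; pixel columns grow to the right and rows downward; lengths in m; the calibration is good to about 2 mm. A picture is of the moment at which its call begins. calibration takes no time and is no camera call.
A pose or a line that the arm cannot do raises bot.PlanningError and nothing moves.
- bot.close_job(): hands the job in, once; it reports no verdict.
Trained networks look in the newest picture that a camera, given by its name, has taken for a name from the list of things; names that differ only in an ending like _2 or _b are one class to them, and where a whole thing is asked for, a point or a joint stands for the part that bears it (a point fixed in the world has none). Each returns a list of dicts, best first, with "confidence" (0 to 1); they miss things now and then, are a little off and sometimes report something else, mostly with a low value. They report only what shows in the picture. A call takes as long as a camera call. They do not tell look-alikes from the thing itself.
- bot.search_frame(camera, thing): "bbox" ([left, top, width, height] in pixels, round what is visible of it).
Readings, each from a call of its own:
- bot.read_clock(): time.
- bot.read_joint_positions(): joint angles.
- bot.read_joint_vel(): joint speeds.
- bot.read_joint_efforts(): joint torques, N m.
- bot.read_position(): TCP position.
- bot.read_tool_rot(): TCP orientation.
- bot.read_ft_force(): force on the tool from outside, world axes, zero at the start.
- bot.read_moment(): the same for the moment, N m.
- bot.read_gripper_width(): opening from 0.0 (shut) to 1.0 (fully open).
Only numpy, scipy, OpenCV 4.12 (cv2) and the standard library are available. Lean on these libraries where they do the work, as an engineer would, in place of code of your own. Each camera call takes 0.05 s, during which the arm holds its last target. There are 200 camera calls.

## Working session

There is one attempt and no reset: what is moved stays moved. The work goes in short steps, each a Python script; the robot and the scene stay as the last script left them, time stands still between calls to the robot, and variables do not carry over. Pictures are saved under pics/ and viewed, about 8 in all and at most 12, crops included, and the job is handed in when it is done.

```bash
mkdir -p pics; ls; python3 - <<'E'
from cell import bot
import cv2,numpy as np
for c in("top","side"):
    im=bot.camera(c); cv2.imwrite(f"pics/{c}0.png",im[:,:,::-1])
    k=bot.calibration(c); print(c,np.round(k["mtx"],1).tolist(),np.round(k["extrinsics"],4).tolist())
    for t in("holder","die_box","flap","foot","pedal_mid","loupe","tape_roll","spare_box"):
        print(t,[(np.round(d["bbox"]).tolist(),round(d["confidence"],2)) for d in bot.search_frame(c,t)])
print(bot.read_clock(),bot.read_tool_rot(),bot.read_position())
E
```

```text
pics
top [[467.3, 0.0, 279.3], [0.0, 467.3, 215.3], [0.0, 0.0, 1.0]] [[0.0068, -1.0, 0.0052, 0.3823], [-0.9819, -0.0076, -0.1891, 0.5734], [0.1892, -0.0039, -0.9819, 0.7814], [0.0, 0.0, 0.0, 1.0]]
holder [([265.0, 180.0, 79.0, 103.0], 0.74)]
die_box [([300.0, 218.0, 33.0, 30.0], 0.96), ([338.0, 292.0, 18.0, 24.0], 0.79), ([219.0, 209.0, 27.0, 23.0], 0.63)]
flap [([266.0, 191.0, 61.0, 94.0], 0.68)]
foot [([264.0, 193.0, 67.0, 87.0], 0.56)]
pedal_mid [([267.0, 189.0, 62.0, 92.0], 0.61)]
loupe []
tape_roll [([251.0, 138.0, 26.0, 30.0], 0.91)]
spare_box [([176.0, 257.0, 36.0, 30.0], 0.8), ([266.0, 182.0, 77.0, 101.0], 0.68)]
side [[404.0, 0.0, 271.0], [0.0, 404.0, 207.6], [0.0, 0.0, 1.0]] [[-0.98, -0.1979, -0.0201, 0.6439], [-0.0947, 0.5526, -0.828, -0.1156], [0.175, -0.8096, -0.5603, 1.0904], [0.0, 0.0, 0.0, 1.0]]
holder [([245.0, 199.0, 86.0, 38.0], 0.85)]
die_box [([337.0, 196.0, 25.0, 13.0], 0.75), ([281.0, 200.0, 24.0, 18.0], 0.63), ([296.0, 268.0, 32.0, 29.0], 0.56), ([253.0, 244.0, 25.0, 19.0], 0.53)]
flap [([254.0, 197.0, 75.0, 30.0], 0.58), ([240.0, 198.0, 91.0, 38.0], 0.3)]
foot [([254.0, 201.0, 74.0, 28.0], 0.71)]
pedal_mid [([250.0, 199.0, 81.0, 30.0], 0.83)]
loupe [([259.0, 177.0, 12.0, 25.0], 0.71)]
tape_roll [([196.0, 216.0, 27.0, 22.0], 0.71)]
spare_box [([294.0, 270.0, 36.0, 30.0], 0.7)]
0.9 [ 0.58579657 -0.58578527 -0.39604355  0.39603977] [0.20493415 0.51042698 0.23126659]
```

```bash
python3 - <<'E'
import cv2
a=cv2.imread("pics/top0.png")[120:330,160:370]; cv2.imwrite("pics/t1.png",cv2.resize(a,(588,588),interpolation=cv2.INTER_CUBIC)) # x2.8
b=cv2.imread("pics/side0.png")[165:310,180:380]; cv2.imwrite("pics/s1.png",cv2.resize(b,(800,580),interpolation=cv2.INTER_CUBIC)) # x4
E
```

```text
(no output)
```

View pics/t1.png

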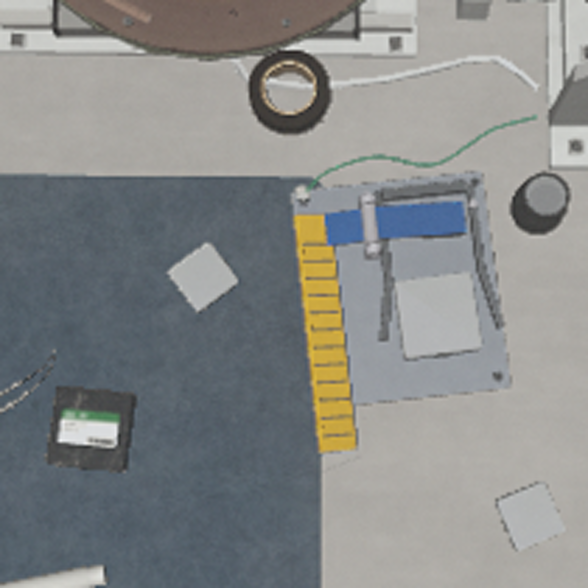

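View pics/s1.png

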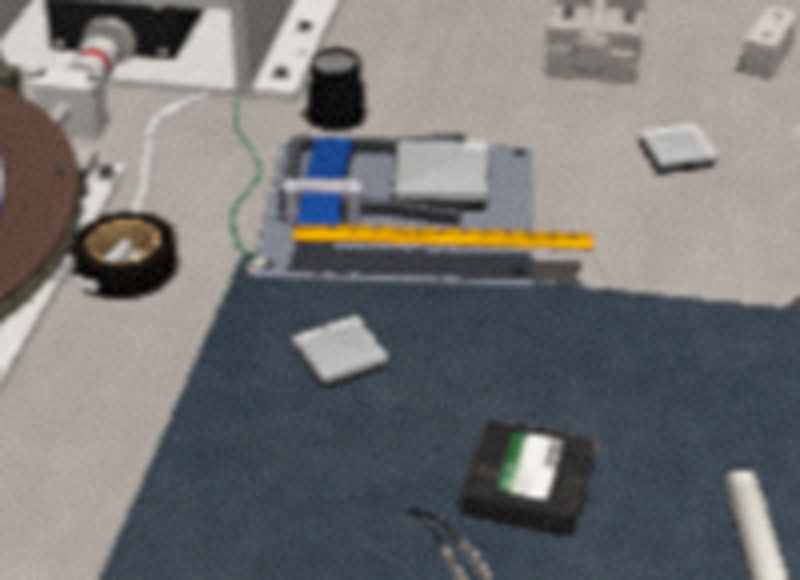

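```bash
cat > h.py <<'E'
from cell import bot
import numpy as np
from scipy.optimize import least_squares
from scipy.spatial.transform import Rotation as R
def proj(c,P):
    k=bot.calibration(c); E=np.array(k["extrinsics"]); q=(np.atleast_2d(P)@E[:3,:3].T+E[:3,3])@np.array(k["mtx"]).T
    return q[:,:2]/q[:,2:]
def w(p,P):  # planar pose p=(x,y,yaw) applied to local points (m)
    return R.from_euler('z',p[2]).apply(np.atleast_2d(P))+[p[0],p[1],0]
def fit(obs,p0):  # obs: list of (cam, local mm, px)
    f=lambda p:np.concatenate([proj(c,w(p,np.array(l)/1e3))[0]-u for c,l,u in obs])
    r=least_squares(f,p0,loss='soft_l1'); return r.x,np.round(r.fun,1).reshape(-1,2)
E
python3 - <<'E'
from h import *
t=lambda u,v:np.array([160+u/2.8,120+v/2.8]); s=lambda u,v:np.array([180+u/4,165+v/4])
H=[("top",(45,90,4),t(293,187)),("top",(45,-42,4),t(481,171)),("top",(-105,-42,4),t(511,386)),
("side",(45,90,4),s(248,273)),("side",(-105,-42,4),s(531,147)),("side",(-105,90,4),s(533,281))]
for sel in (H,H[:3],H[3:]):
    p,r=fit(sel,[.5,.35,0]); print(p,r.tolist())
p,_=fit(H,[.5,.35,0])
B=[("top",(27,26,18),t(396,283)),("top",(27,-26,18),t(469,272)),("top",(-26,-26,18),t(482,347)),("top",(-26,26,18),t(406,359))]
b,r=fit(B,[.5,.35,0]); print(b,r.tolist())
print("box in holder mm",R.from_euler('z',-p[2]).apply([b[0]-p[0],b[1]-p[1],0])*1e3,np.degrees(b[2]-p[2]))
for n,l in (("ped",(-70,77,26)),("pedend in",(-135,66,21)),("out",(-135,89,31)),("stop",(30,0,15))):
    a=w(p,np.array(l)/1e3); print(n,(proj("top",a)[0]-[160,120])*2.8,(proj("side",a)[0]-[180,165])*4)
np.save("p.npy",p);np.save("b.npy",b)
print("TCP reach",np.hypot(*w(p,[-.11,.036,0])[0,:2]),np.hypot(*w(p,[-.034,.036,0])[0,:2]))
E
```

```text
[0.60007354 0.32240687 0.10547698] [[-1.0, 0.2], [0.2, -0.6], [-0.9, 0.1], [0.3, -1.7], [0.6, -1.5], [-0.3, -0.7]]
[0.59994331 0.32123645 0.10699863] [[-0.4, 0.3], [0.7, -0.6], [-0.2, 0.2]]
[0.60029525 0.32781656 0.11955313] [[0.1, 0.0], [0.0, -0.6], [-0.1, 0.4]]
[0.54511644 0.31715117 0.1534225 ] [[-1.0, -0.5], [0.4, -0.6], [0.5, 0.6], [-0.2, 0.4]]
box in holder mm [-55.20499741   0.55947511   0.        ] 2.7470758218001126
ped [325.37587571 347.53462917] [466.64908082 227.0133581 ]
pedend in [352.09851009 446.27115501] [590.16199022 227.21873309]
out [316.57132526 448.98366972] [592.255066   237.81166858]
stop [424.36434929 192.27686172] [297.70588379 156.84924327]
TCP reach 0.5976754544030538 0.6649327979898676
```

```bash
cat >> h.py <<'E'
try: p=np.load("p.npy"); b=np.load("b.npy")
except Exception: pass
def quat(s=1):
    x=s*np.array([-np.sin(p[2]),np.cos(p[2]),0]); y=np.array([0,0,-1.]); M=np.stack([x,y,np.cross(x,y)],1)
    return np.roll(R.from_matrix(M).as_quat(),1)
def hw(x,y,z): return w(p,[x/1e3,y/1e3,z/1e3])[0]
def wh(P): return R.from_euler('z',-p[2]).apply(np.array(P)-[p[0],p[1],0])*1e3
E
python3 - <<'E'
from h import *
import cv2
t0=bot.read_clock()
c=[]
for s in(1,-1):
    q=bot.solve_ik(hw(-102,36,60),quat(s)); print(s,None if q is None else np.round(q,2))
    if q is not None: c.append((np.abs(np.array(q)-bot.read_joint_positions()).max(),s))
s=min(c)[1]; np.save("s.npy",s)
bot.set_gripper(0.68)
bot.move_pose(hw(-102,36,60),quat(s))
print(bot.read_clock()-t0,wh(bot.read_position()),bot.read_gripper_width(),bot.read_ft_force())
im=bot.camera("side")[150:290,180:380,::-1]; cv2.imwrite("pics/s2.png",cv2.resize(im,(800,560),interpolation=cv2.INTER_CUBIC))
for n,y in(("a",72),("b",0)):
    print(n,(proj("side",hw(-102,y,60))[0]-[180,150])*4)
E
```

```text
1 [ 0.49  0.58 -0.26  0.73  0.    0.38]
-1 [ 0.49  0.58 -0.26  0.73  0.   -2.76]
1.7917 [-102.18053858   36.80053982   60.47898561] 0.6784293671909343 [ 0.38571986 -0.91150997 -0.28710599]
a [530.25921672 230.36951602]
b [531.43686652 157.36101301]
```

View pics/s2.png

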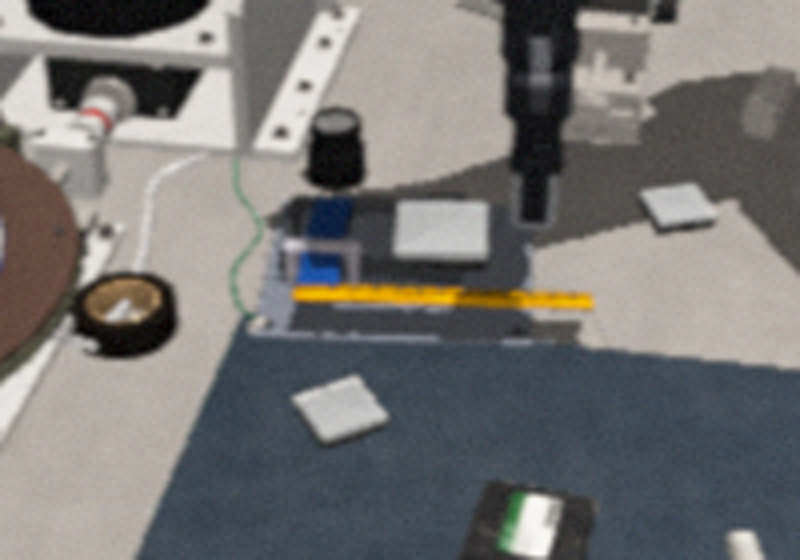

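```bash
python3 - <<'E'
from h import *
import cv2
print(bot.move_linear(hw(-102,36.5,38),speed=.08,until_force=6),wh(bot.read_position()),bot.read_ft_force())
for z in range(34,-4,-2):
    hit=bot.move_linear(hw(-102,36.5,z),speed=.02,until_force=10)
    f=bot.read_ft_force(); print(z,hit,np.round(wh(bot.read_position()),1),np.round(f,1))
    if hit or f[2]>13: break
print(bot.read_clock())
a=bot.camera("side")[165:265,230:370,::-1]; cv2.imwrite("pics/s3.png",cv2.resize(a,(800,571),interpolation=cv2.INTER_CUBIC))
a=bot.camera("top")[150:300,230:380,::-1]; cv2.imwrite("pics/t3.png",cv2.resize(a,(600,600),interpolation=cv2.INTER_CUBIC))
E
```

```text
False [-102.76938981   36.56214339   37.31451918] [-0.26121793 -0.18870744  0.3941263 ]
34 False [-102.    36.4   34. ] [-0.   0.3  0.3]
32 False [-102.    36.5   31.9] [ 0.   0.1 -0.7]
30 False [-102.1   36.5   29.9] [0.1 0.6 0.3]
28 False [-102.1   36.4   27.8] [-0.8  0.1  0.3]
26 False [-102.1   36.5   25.8] [-0.4 -0.5 -0.6]
24 False [-102.1   36.4   23.8] [ 0.3 -1.  -0.3]
22 False [-102.1   36.4   21.8] [ 0.  -0.5 -1.3]
20 False [-102.1   36.5   19.8] [ 0.1  0.6 -0.1]
18 False [-101.8   36.6   18.2] [ 0.6 -0.5  2.6]
16 False [-101.8   36.5   16.1] [ 0.2 -0.6  3.2]
14 False [-101.8   36.2   14.1] [-0.  -2.2  3.9]
12 False [-101.8   35.8   12.2] [-0.3 -3.6  5.8]
10 False [-101.7   35.3   10.3] [-0.5 -5.3  8.3]
8 False [-101.7   34.8    8.5] [-0.5 -8.1  9.9]
6 False [-101.7   34.     6.8] [-0.  -9.9 12.2]
4 False [-101.7   33.3    5.2] [ -1.2 -13.   16.2]
7.2667
```

View pics/s3.png

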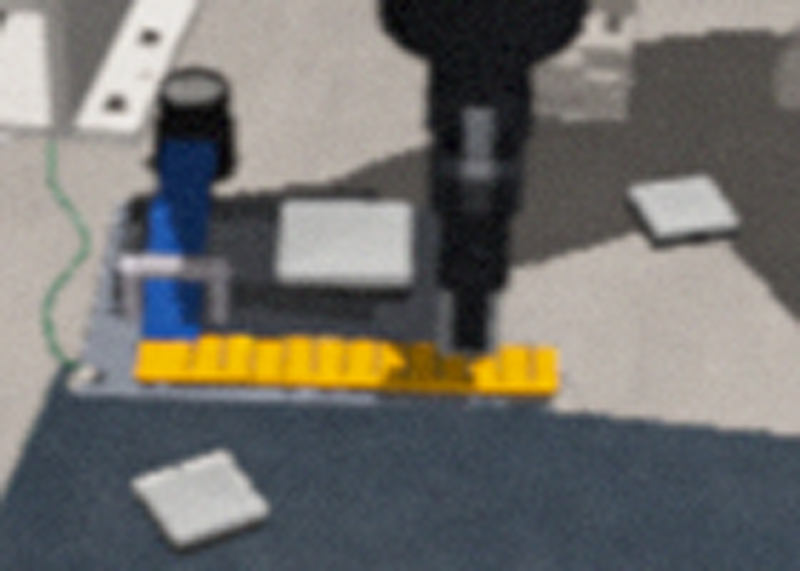

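View pics/t3.png

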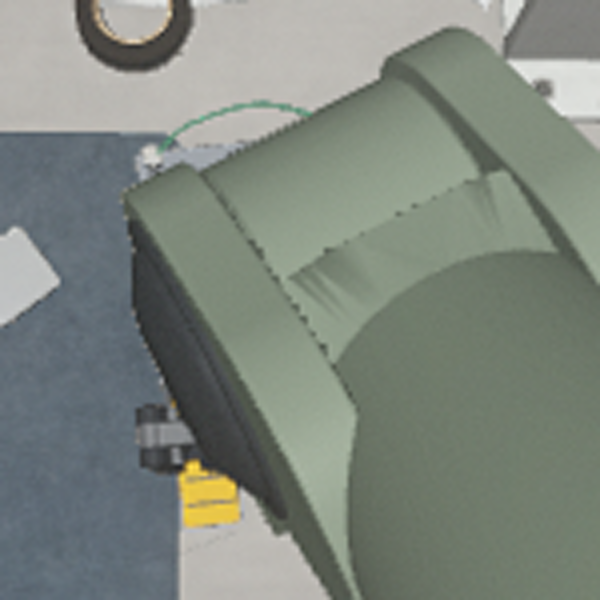

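```bash
python3 - <<'E'
from h import *
def st(n): print(n,np.round(wh(bot.read_position()),1),np.round(R.from_euler('z',-p[2]).apply(bot.read_ft_force()),1),bot.read_clock())
bot.move_linear(hw(-102,34,4),speed=.02); st("relax")
for x in (-95,-88,-80,-72,-64,-56,-50):
    h=bot.move_linear(hw(x,34,4),speed=.04,until_force=9); st((x,h))
    if h: break
import cv2
a=bot.camera("side")[165:265,230:370,::-1]; cv2.imwrite("pics/s4.png",cv2.resize(a,(800,571),interpolation=cv2.INTER_CUBIC))
E
```

```text
relax [-101.7   33.     5.2] [-2.3 -5.8 14.6] 7.6417
(-95, False) [-96.8  33.9   4.5] [-6.2 -2.7 12.2] 7.9667
(-88, False) [-90.1  34.6   4.5] [-5.7 -0.9 12. ] 8.2917
(-80, False) [-82.1  35.    4.5] [-6.4  0.2 12. ] 8.6417
(-72, False) [-74.1  35.1   4.5] [-6.3 -0.3 12.2] 8.9917
(-64, False) [-66.   35.2   4.5] [-6.4 -0.4 10.9] 9.3417
(-56, False) [-57.9  35.3   4.6] [-6.   0.5 11.2] 9.6917
(-50, False) [-52.   35.3   4.6] [-6.1 -0.  10.3] 9.9917
```

View pics/s4.png

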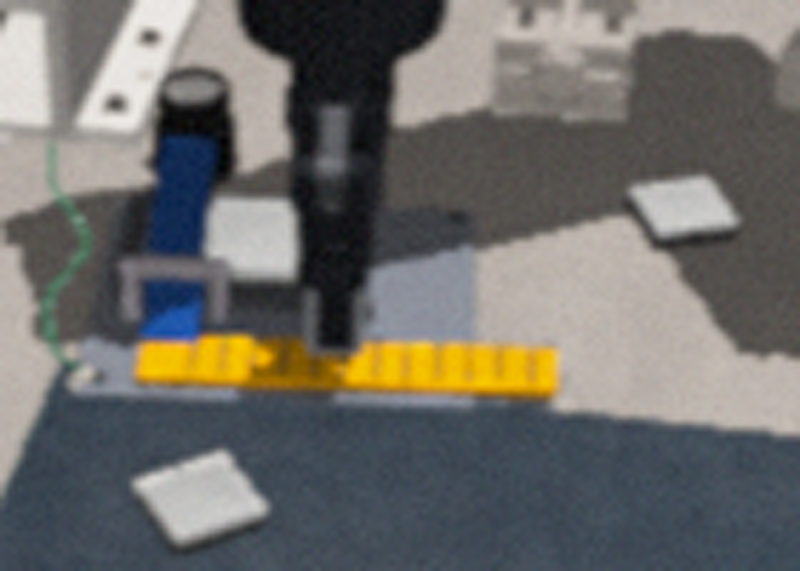

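```bash
python3 - <<'E'
from h import *
for x in range(-46,-22,2):
    h=bot.move_linear(hw(x,34,4),speed=.02)
    f=R.from_euler('z',-p[2]).apply(bot.read_ft_force())
    print(x,h,np.round(wh(bot.read_position()),1),np.round(f,1),bot.read_clock())
    if f[0]<-13: break
import cv2
a=bot.camera("side")[165:265,230:370,::-1]; cv2.imwrite("pics/s5.png",cv2.resize(a,(800,571),interpolation=cv2.INTER_CUBIC))
E
```

```text
-46 False [-48.4  35.3   4.6] [-7.1 -0.5 12.1] 10.3917
-44 False [-46.6  35.3   4.5] [-7.3  0.2 11.5] 10.6417
-42 False [-44.7  35.3   4.5] [-8.   0.7 12.3] 10.8917
-40 False [-42.6  35.3   4.5] [-7.5  0.  12.2] 11.1417
-38 False [-40.6  35.3   4.6] [-8.1  0.3 12.8] 11.3917
-36 False [-38.5  35.3   4.6] [-8.4 -0.  11.8] 11.6417
-34 False [-36.6  35.3   4.6] [-7.3  0.7 11.6] 11.8917
-32 False [-34.6  35.4   4.6] [-8.   0.4 11.6] 12.1417
-30 False [-32.9  35.3   4.6] [-9.   0.1 12.8] 12.3917
-28 False [-32.8  35.3   4.5] [-12.5  -0.1  16.5] 12.6417
-26 False [-32.7  35.3   4.5] [-18.5   0.1  20.8] 12.8917
```

View pics/s5.png

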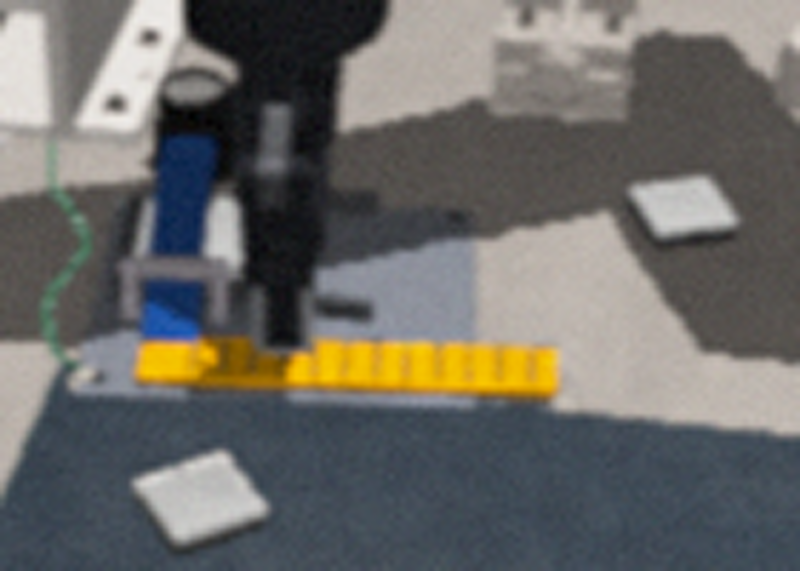

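```bash
python3 - <<'E'
from h import *
import cv2
def st(n): print(n,np.round(wh(bot.read_position()),1),np.round(R.from_euler('z',-p[2]).apply(bot.read_ft_force()),1),bot.read_clock())
bot.move_linear(hw(-36,35.3,4),speed=.02); st("back")
bot.move_linear(hw(-36,35.3,40),speed=.04); st("up")
bot.move_linear(hw(-50,36,160),speed=.15); st("clear")
bot.goto_joints([1.055,0.326,-0.193,1.052,0,1.437]); st("home")
a=bot.camera("top")[120:330,160:370]; b=bot.camera("side")[165:265,230:370]
a=cv2.resize(a[40:180,90:200],(440,560),interpolation=cv2.INTER_CUBIC); b=cv2.resize(b,(360,257),interpolation=cv2.INTER_CUBIC)
o=np.zeros((560,800,3),np.uint8); o[:,:440]=a; o[:257,440:]=b
cv2.imwrite("pics/f6.png",o[:,:,::-1])
T=lambda l:np.round((proj("top",hw(*l))[0]-[250,160])*4).tolist()
for xx in (3,0,-3): print("rear corners if origin x=",xx,T((xx-26,26,18)),T((xx-26,-26,18)))
print([(d["bbox"],d["confidence"]) for d in bot.search_frame("top","die_box")])
for t in("loupe","tape_roll","spare_box"): print(t,[(np.round(d["bbox"]).tolist()) for c in("top","side") for d in bot.search_frame(c,t)])
E
```

```text
back [-33.1  36.2   6. ] [ 3.  -0.9  8.8] 13.6
up [-36.2  35.2  39.7] [0.1 1.1 0.4] 14.65
clear [-50.6  35.7 159. ] [ 1.8 -0.6 -0. ] 15.6083
home [-372.7  228.2  230.8] [0.8 0.5 0.2] 17.0333
rear corners if origin x= 3 [204.0, 228.0] [315.0, 218.0]
rear corners if origin x= 0 [205.0, 235.0] [315.0, 224.0]
rear corners if origin x= -3 [205.0, 241.0] [316.0, 230.0]
[([337.4, 292.4, 23.2, 24.8], 0.88), ([300.7, 189.1, 26.3, 31.1], 0.68), ([217.2, 209.6, 28.0, 19.9], 0.61)]
loupe [[344.0, 180.0, 23.0, 24.0], [260.0, 176.0, 12.0, 22.0]]
tape_roll [[251.0, 139.0, 26.0, 29.0], [197.0, 221.0, 29.0, 17.0]]
spare_box [[175.0, 259.0, 37.0, 28.0], [265.0, 190.0, 64.0, 93.0], [294.0, 266.0, 36.0, 33.0]]
```

View pics/f6.png

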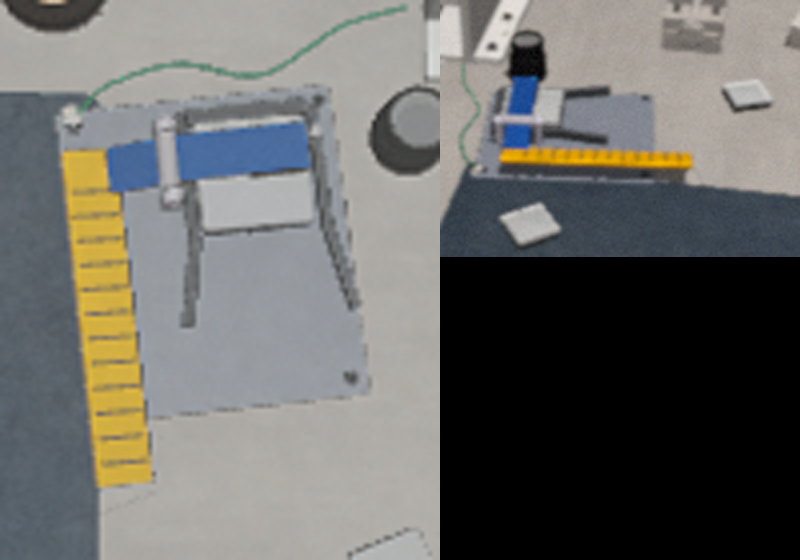

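```bash
python3 - <<'E'
from h import *
import cv2
a=np.mean([bot.camera("top")[172:227,288:338].astype(float) for _ in range(6)],0).astype(np.uint8)
s=10; a=cv2.resize(a,None,fx=s,fy=s,interpolation=cv2.INTER_CUBIC)[:,:,::-1].copy()
T=lambda l:tuple(int(v) for v in (proj("top",hw(*l))[0]-[288,172])*s+s/2-.5)
for l,c in(((30,-26,18),(0,0,255)),((30,26,18),(0,0,255)),((-23,26,18),(0,0,255)),((-23,-26,18),(0,0,255)),((30,-20,15),(0,255,0)),((30,20,15),(0,255,0)),((45,-42,4),(255,0,255))): cv2.circle(a,T(l),4,c,-1)
cv2.imwrite("pics/f7.png",a)
E
```

```text
(no output)
```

View pics/f7.png

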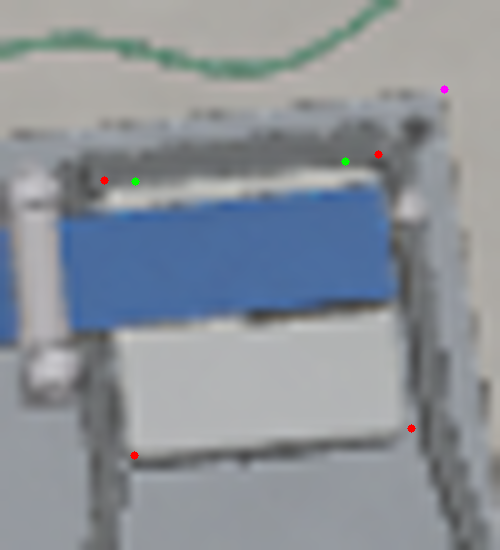

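```bash
python3 -c "
from h import *
print(bot.read_clock()); bot.close_job()"
```

```text
17.7833
the job is handed in; nothing more can be done
```

The die box is loaded in its holder and the job is handed in at 17.8 s of the 42 s allowed. All of this rests on my own checks, since the hand-in reports no verdict.

**What I did:** With the gripper about two-thirds open, one finger pressed the pedal down and the flap rose. I kept the pedal down while the other finger pushed the box along the lane. The fingers stopped dead about 1 mm from where I expected home, and the push force rose from about 8 N to 18 N. I then backed off, let the pedal up slowly and returned the arm to its start pose.

**Last checks:**
- **Box position:** the final pictures show it square in the lane, its front edge against the back stop with no visible gap. Its rear edge lies within about 1 mm of the home position.
- **Flap and pedal:** the flap is down across the lid and the pedal is up. I judged this by eye and did not measure the flap angle.
- **Other things:** the tape roll, loupe and spare box are where they were, as far as the detections show. The loupe was not detected in the first top picture, so that comparison rests on the side view.

**Disagreements:**
- The holder's position from the two cameras differed by about 6 mm sideways; I used a combined fit.
- The pedal pushed back with 12 to 20 N on the tool, more than the stated 6 N. I put this down to friction and pressing near the pedal's inner edge.

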